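# Load a tape roll on a snap-together reel

### The arm

A 6-joint arm with a two-finger parallel gripper is mounted at the origin on the work surface. World frame = base frame: x ahead of the robot, y to its left, z up, the work surface at z = 0. Lengths are in m, angles in rad, forces in N, time in s.
With the tool pointing down it reaches from about 0.375 to 0.975 m from the base axis. Payload 3.8 kg.
Tool frame: the origin (TCP) lies midway between the tips of the shut fingers; the grasp point (between the pads) lies bot.grasp_offset behind it (bot.grasp_offset is the distance from the TCP to the grasp point, in m); z points along the fingers, y is the direction in which the jaws open and shut (so a half turn about z gives the same grasp; the last joint's range is limited). The gripper opens to 85 mm and grips with 20 to 120 N. Pads are 22 mm wide; open, the fingers measure 114 mm over their backs; the gripper's body (76 mm by 85 mm) begins 54 mm behind the grasp point. The pads swing forward as they close: fully open they stand 13 mm farther back than shut.
Start: joints at [-1.25, 0.264, 1.604, -0, 1.274, -0.037], TCP at [0.236, -0.632, 0.211] pointing down, gripper open.
Joint ranges: [-2.63, 2.63], [-0.94, 2.18], [0.31, 2.57], [-1.31, 4.45], [0, 2.66], [-2.55, 2.55]. Speed limits (rad/s): [2.57, 2.57, 3.14, 3.14, 3.14, 3.14].

### API

Orientations are given as a rotation vector (axis times angle).
In Python, from workcell import read_state, viewer, job, bot gives the robot as it stands.
- The arm moves only by the shell command python3 -m crank 'ROWS' [FORCE]. ROWS is text: rows parted by semicolons, each of 7 numbers parted by spaces: the shift along the tool's x, y, z in mm, then the turn, a rotation vector about the tool's x, y, z in rad, then the closure in counts, from 0 (fully open) to 255 (shut). A call has 1 to 20 rows; each row is the pose to reach, as a shift and turn from the pose commanded when the call began, along the tool's axes at that moment; what a row does not reach only later rows make up. A row lasts 1/8 s, in which the tool goes at most 62.5 mm and 10.7 degrees, less where a joint would pass 70% of its speed; a pose out of reach is approached as far as the arm can. A call with a gripper value outside its range is refused whole. The fingers move at their own pace and stop on an object; FORCE is the grip in N (left out, the last holds). Time passes only in rows, so rows that repeat a pose let the fingers close. It gives the time, the measured TCP pose, the force and the opening at its end, in the units of the state.
- read_state(): the state, without advancing time (a new reading comes with each control period).
- viewer.read_camera(name): name is "scene" or "top"; returns a dict with "pixels" (400x640x3 uint8, red, green, blue), "vertical_fov" (degrees; the focal length in pixels is half the picture's height over the tangent of half this angle, whatever the lens; pixels are square), "cx", "cy" (the principal point, pixels), "view" (4x4, takes a point from world to camera coordinates). Camera axes: x right, y up, looking along -z (the intrinsics and any distortion apply to the point x, -y, -z); pixel columns grow to the right and rows downward; lengths in m; the calibration is good to about 2 mm. A picture is of the moment at which its call begins. There is no depth.
- job.finish_job(): hands the job in, once; it reports no verdict.
The state is a dict: "time": time; "q": joint angles; "joint_vel": joint speeds; "joint_torque": joint torques, N m; "tool_pos": TCP position; "tcp_rot": TCP orientation; "wrist_force": force on the tool from outside, world axes, zero at the start; "torque": the same for the moment, N m; "width": opening from 0.0 (shut) to 1.0 (fully open).
Only numpy, scipy, OpenCV 4.12 (cv2) and the standard library are available. Lean on these libraries where they do the work, as an engineer would, in place of code of your own. Each camera call takes 0.05 s, during which the arm holds its last target.

### The job

Take the wide roll of cotton tape off its post and slide it down over the hub of the open reel on the turntable, then put the loose flange on top, collar up, and press it down until it snaps fully home under the catches. Keep pressing it firmly down and finish like that, still holding it pressed, so that I can check the catches; leave the narrow roll on its stand.

Things in the scene. Friction and masses are not known exactly. Their poses are not given: they have to be found in the camera images.
- roll_wide_center (a point): Centre (half-way up) of the wide roll of cream cotton tape on a cardboard core: a ring of 64 mm outside diameter, 34 mm hole, 25 mm tall, about 90 g, its axis (z) upright. It starts on the base of a wooden stand, round the post. Grasp it across its outside.
- stand_wide_post_top (a point): Centre of the top end of the fixed upright wooden post (24 mm diameter) that carries the wide roll, 78 mm above the table. The post rises 60 mm from a round wooden base (96 mm diameter, 18 mm thick) on which the roll rests. An identical stand carries the narrow roll.
- roll_narrow_center (a point): Centre of the narrow roll, of the same cream tape, 64 mm outside, 34 mm hole, but only 12 mm tall: it stays on its own post.
- reel: Open lower half of a grey plastic reel, fixed on a heavy round steel turntable (120 mm diameter, 10 mm thick) that does not turn; the origin is on its axis at the table, z up. Its lower flange is a 92 mm disc, top 18 mm above the table, on which the roll comes to lie; the hub above it is 28 mm in diameter, top edge chamfered 1.5 mm.
- reel_shoulder (a point): Centre of the hub's flat top (shoulder), 45 mm above the table, on which the loose flange seats. From it three spring catches, evenly spaced round the axis, stand up 13.5 mm: 18 mm across at the tips, sloping out downward to barbs 27 mm across, whose undersides lie 4.3 mm above the shoulder. The roll passes freely over them.
- flange: The loose upper flange, grey plastic, about 50 g; origin at the centre of its underside, z up through the collar. A 92 mm disc 4 mm thick; an open round collar, 36 mm outside and 30 mm inside, stands 16 mm above it (20 mm in all). At its foot a lip 2.5 mm thick leaves a 22 mm bore: the catches hold this lip. It starts flat on the table, collar up.
- flange_bottom (a point): Centre of the flange's underside (the origin of flange). Seated, it coincides with reel_shoulder.
- flange_collar (a point): Centre of the flange's collar, where to grasp it: on its axis, 12 mm above its underside.
- catch_a (a joint): Bend of one spring catch, rad: 0 = sprung out, about 0.13 when squeezed in by the flange's bore. The lip begins to bend the catches when the flange's underside is some 11 mm above the shoulder; the push needed grows to 10 to 14 N about 5 mm above it, then drops suddenly to almost nothing as the barbs jump out over the lip, and the flange meets the shoulder.
- catch_b (a joint): The same for the second catch.
- catch_c (a joint): The same for the third catch.

How it is judged:
On the way, in this order (a step that is already met when the one before it is completed fails the run):
1. the wide roll is lifted off the top of its post (z of roll_wide_center in the frame of stand_wide_post_top above 0.01 m), for 0.1 s.
2. the wide roll lies flat on the reel's lower flange, round the hub (horizontal distance between roll_wide_center and reel_shoulder below 0.006 m and z of roll_wide_center in the frame of reel_shoulder below -0.012 m and angle between roll_wide_center's own z axis and vertical below 0.06 rad), for 0.2 s.
3. the flange has snapped home on the hub's shoulder, collar up, with the catches sprung out over it (z of flange_bottom in the frame of reel_shoulder below 0.0015 m and horizontal distance between flange_bottom and reel_shoulder below 0.003 m and value of joint each of catch_a, catch_b, catch_c below 0.05 rad), for 0.2 s.
At the end, for the whole second after the job is handed in: Wide roll flat round the hub (axis within 6 mm); flange on top, collar up, within 1.5 mm of the shoulder, 3 mm of the axis, 0.05 rad of level; catches sprung out (below 0.05 rad); the fingers still press the flange on the reel with over 4 N through the last second; narrow roll within 20 mm (all of step 3 and horizontal distance between roll_wide_center and reel_shoulder below 0.006 m and z of roll_wide_center in the frame of reel_shoulder below -0.012 m and angle between flange_bottom's own z axis and vertical below 0.05 rad and contact force between flange and reel above 4 N and contact force between flange and the fingers above 1 N and distance of roll_narrow_center from where it was at the start of the episode below 0.02 m); the arm keeps its last pose, push and grip.
It fails at once if the narrow roll is disturbed (distance of roll_narrow_center from where it was at the start of the episode above 0.02 m).
It also fails if it takes over 72 s, if anything falls off the work surface, if the arm or the gripper's body presses on something with over 40 N, if the wrist force passes 120 N, or if a joint passes its speed limit or range.

## Working session

There is one attempt and no reset: what is moved stays moved. The work goes in short steps, Python scripts to look and compute and a shell command to move; the robot and the scene stay as the last step left them, time stands still between calls to the robot, and variables do not carry over. Pictures are saved under pics/ and viewed, and the job is handed in when it is done.

```bash
ls; mkdir -p pics
cat > h.py <<'E'
import numpy as np, cv2
from workcell import read_state, viewer, job, bot
from scipy.spatial.transform import Rotation as R
def cam(n):
    c=viewer.read_camera(n); return c
def save(c,f): cv2.imwrite('pics/'+f,cv2.cvtColor(np.asarray(c['pixels']),cv2.COLOR_RGB2BGR))
def K(c):
    h=c['pixels'].shape[0]; f=h/2/np.tan(np.radians(c['vertical_fov'])/2)
    return np.array([[f,0,c['cx']],[0,f,c['cy']],[0,0,1]])
E
python3 - <<'E'
from h import *
for n in ('scene','top'):
    c=cam(n); save(c,n+'0.png'); print({k:(v if k!='pixels' else v.shape) for k,v in c.items()})
s=read_state(); print(s); print(bot.grasp_offset, dir(bot))
E
```

```text
pics
{'pixels': (400, 640, 3), 'vertical_fov': 51.694044752812125, 'cx': 323.27895643384625, 'cy': 189.06245270354145, 'view': array([[-0.60093834,  0.79915052,  0.01521712,  0.33352678],
       [-0.67505681, -0.51763347,  0.52569372,  0.31873977],
       [ 0.4279853 ,  0.30563709,  0.8505378 , -1.33960585],
       [ 0.        ,  0.        ,  0.        ,  1.        ]])}
{'pixels': (400, 640, 3), 'vertical_fov': 49.78946631752336, 'cx': 328.9131606046851, 'cy': 197.63159600480193, 'view': array([[-0.00403315, -0.99998009, -0.00485296,  0.01148345],
       [ 0.99127731, -0.00463726,  0.13171103, -0.56529711],
       [-0.13173091, -0.00427942,  0.99127627, -0.90473315],
       [ 0.        ,  0.        ,  0.        ,  1.        ]])}
{'time': 0.1, 'q': array([-1.24990739e+00,  2.64700255e-01,  1.60525350e+00,  1.20409668e-05,
        1.27368339e+00, -3.68875148e-02]), 'joint_vel': array([ 0.00100105, -0.00171914, -0.00113306,  0.00143139,  0.00023934,
        0.00050241]), 'joint_torque': array([ 1.57272651e-03, -5.16707325e+01, -3.68589020e+01,  5.32429704e-05,
        6.33824980e-03, -1.46334810e-05]), 'tool_pos': array([ 0.23616778, -0.63158521,  0.20936276]), 'tcp_rot': array([-3.08946725e+00, -5.58635451e-01,  4.36322523e-04]), 'wrist_force': array([ 0.40391054,  0.06121202, -0.47441627]), 'torque': array([ 0.01029083, -0.02404324, -0.04191916]), 'width': 0.9952746938251327}
0.0187 ['MotionError', '__class__', '__delattr__', '__dict__', '__dir__', '__doc__', '__eq__', '__format__', '__ge__', '__getattribute__', '__getstate__', '__gt__', '__hash__', '__init__', '__init_subclass__', '__le__', '__lt__', '__module__', '__ne__', '__new__', '__reduce__', '__reduce_ex__', '__repr__', '__setattr__', '__sizeof__', '__str__', '__subclasshook__', '__weakref__', 'grasp_offset']
```

View pics/scene0.png

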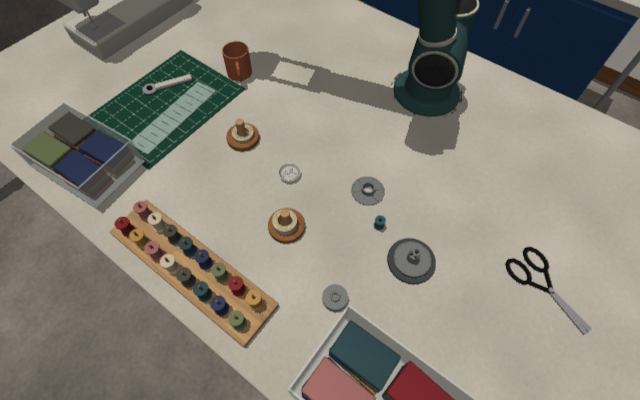

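View pics/top0.png

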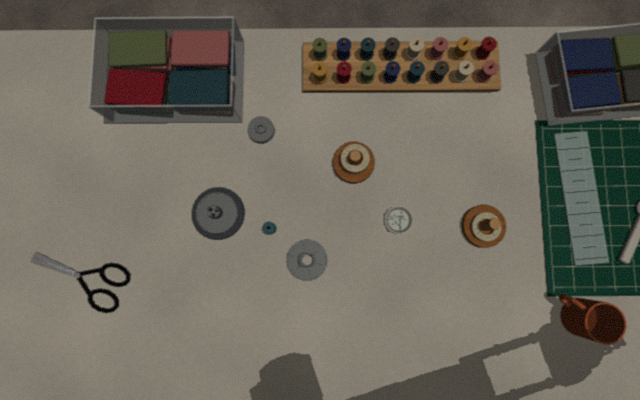

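Run:
```python
import cv2,numpy as np
s=cv2.imread('pics/scene0.png');t=cv2.imread('pics/top0.png')
a=lambda im,x,y,w=50:cv2.resize(im[y-w:y+w,x-w:x+w],(390,290+100),interpolation=cv2.INTER_CUBIC)
b=lambda im,x,y,w=40:cv2.resize(im[y-w:y+w,x-w:x+w],(290,290),interpolation=cv2.INTER_CUBIC)
cv2.imwrite('pics/crops1.png',np.vstack([np.hstack([b(s,242,133),b(s,287,222)]),np.hstack([b(t,485,227),b(t,354,160)])]))
cv2.imwrite('pics/crops2.png',np.vstack([np.hstack([b(s,367,190),b(s,411,258)]),np.hstack([b(t,307,260),b(t,218,213)])]))
```

```text
(no output)
```

View pics/crops1.png

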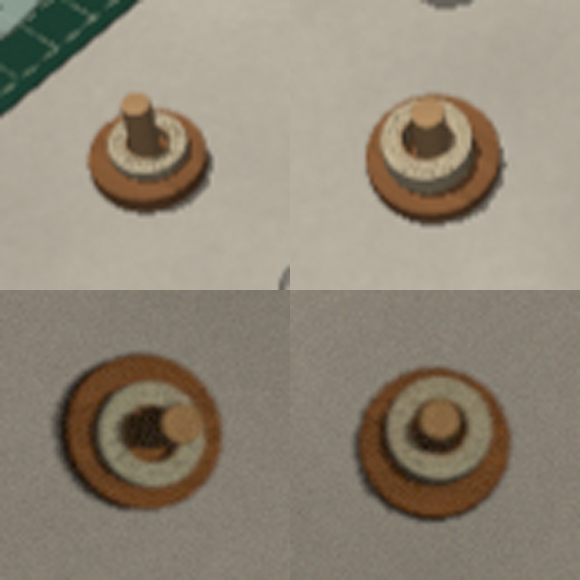

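View pics/crops2.png

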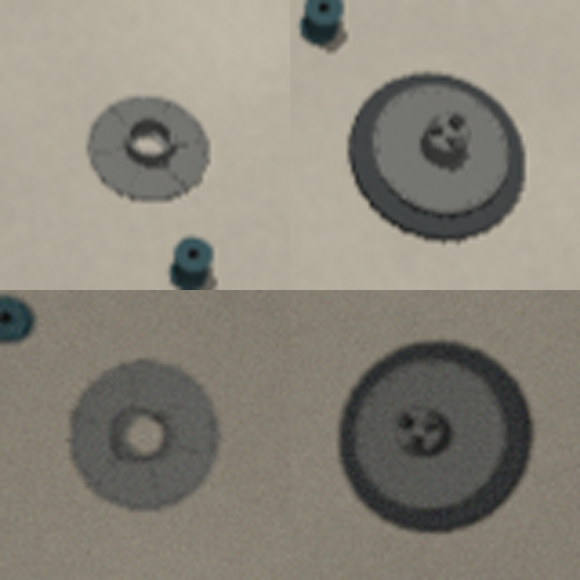

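```bash
cat >> h.py <<'E'
def rays(c,uv):
    uv=np.asarray(uv,float).reshape(-1,2); k=K(c); V=np.asarray(c['view'])
    d=np.stack([(uv[:,0]-k[0,2])/k[0,0],-(uv[:,1]-k[1,2])/k[1,1],-np.ones(len(uv))],1)
    Rm=V[:3,:3]; o=-Rm.T@V[:3,3]; return o,d@Rm
def onz(c,uv,z):
    o,d=rays(c,uv); t=(z-o[2])/d[:,2]; return (o+t[:,None]*d)[:,:2]
def proj(c,p):
    p=np.atleast_2d(p); V=np.asarray(c['view']); q=p@V[:3,:3].T+V[:3,3]; k=K(c)
    return np.stack([k[0,2]+k[0,0]*q[:,0]/-q[:,2],k[1,2]+k[1,1]*(-q[:,1])/-q[:,2]],1)
def circ(p,r=None):
    from scipy.optimize import least_squares
    m=p.mean(0)
    if r is None:
        f=lambda x:np.hypot(*(p-x[:2]).T)-x[2]; x0=[*m,.03]
    else:
        f=lambda x:np.hypot(*(p-x[:2]).T)-r; x0=m
    s=least_squares(f,x0,loss='soft_l1',f_scale=.001); return s.x, np.sqrt(np.mean(s.fun**2))
E
python3 - <<'E'
from h import *
C={n:cam(n) for n in('scene','top')}
import pickle; pickle.dump(C,open('c0.pkl','wb'))
for n,px in (('top',[(354,160),(307,260),(218,213),(354,190),(354,172),(220,230),(280,180),(230,255),(307,240),(194,215),(214,210)]),('scene',[(287,222),(275,222),(305,222),(365,200),(411,275),(411,240),(345,250)])):
    im=cv2.cvtColor(np.asarray(C[n]['pixels']),cv2.COLOR_RGB2HSV)
    for u,v in px: print(n,u,v,im[v,u])
    V=C[n]['view']; print(-V[:3,:3].T@V[:3,3])
E
```

```text
top 354 160 [ 16 128 106]
top 307 260 [ 15  38 133]
top 218 213 [40  9 81]
top 354 190 [ 18  34 129]
top 354 172 [17 61 75]
top 220 230 [40  8 90]
top 280 180 [ 17  33 123]
top 230 255 [ 20  38 133]
top 307 240 [15 17 90]
top 194 215 [115  31  49]
top 214 210 [45  7 70]
[0.44123119 0.00499006 0.9713521 ]
scene 287 222 [ 15 115  82]
scene 275 222 [ 20  62 180]
scene 305 222 [ 20  33 155]
scene 365 200 [ 30   9 117]
scene 411 275 [ 40   7 108]
scene 411 240 [90  7 69]
scene 345 250 [ 20  30 171]
[0.98892809 0.3078855  0.9667506 ]
```

```bash
cat > m.py <<'E'
from h import *
def hsv(c): return cv2.GaussianBlur(cv2.cvtColor(np.asarray(c['pixels']),cv2.COLOR_RGB2HSV),(3,3),0)
def blob(m,roi):
    z=np.zeros_like(m); x,y,w=roi; z[y-w:y+w,x-w:x+w]=m[y-w:y+w,x-w:x+w]
    cs,_=cv2.findContours(z,cv2.RETR_EXTERNAL,cv2.CHAIN_APPROX_NONE)
    return max(cs,key=cv2.contourArea)[:,0,:].astype(float)
E
python3 - <<'E'
from m import *
import pickle; C=pickle.load(open('c0.pkl','rb'))
roi={'top':dict(wide=(354,160,35),nar=(485,227,35),fl=(307,260,30),reel=(218,213,35)),'scene':dict(wide=(287,222,30),nar=(242,133,28),fl=(367,190,24),reel=(411,260,34))}
for n in C:
    c=C[n]; H=hsv(c); h,s,v=[H[...,i] for i in range(3)]
    table=np.median(v[150:350,150:450])
    gray=((s<23)&(v<table*0.92)).astype('uint8')*255
    light=((s<23)&(v>table*0.55)&(v<table*.9)).astype('uint8')*255
    dark=(v<table*.93).astype('uint8')*255
    ns=((s>90)).astype('uint8')*255
    out=np.asarray(c['pixels'])[...,::-1].copy()
    def rep(name,ct,z,r):
        ct=cv2.convexHull(ct.astype(np.float32))[:,0]
        # mean radius-direction half pixel growth ignored
        p=onz(c,ct,z); x,e=circ(p); print(n,name,z,'fit',x.round(4),'rms',round(e*1e3,2),'fixed',circ(p,r)[0].round(4))
        cv2.polylines(out,[ct.astype(int)],1,(0,0,255))
    rep('flange',blob(gray,roi[n]['fl']),.004 if n=='top' else .002,.046)
    rep('reel_lower',blob(light,roi[n]['reel']),.018,.046)
    tt=blob(((v<table*.8)).astype('uint8')*255,roi[n]['reel']); rep('turntable',tt,.010,.060)
    for w,zt,k in(('wide',.043,0),('nar',.030,0)):
        b=blob(ns,roi[n][w]); rep(w+' base',b,.018 if n=='top' else .012,.048)
        fill=np.zeros(v.shape,'uint8'); cv2.fillPoly(fill,[cv2.convexHull(b.astype(np.int32))],255)
        cr=((s<80)&(v>(.72 if n=='top' else .75)*table)&(fill>0)).astype('uint8')*255
        rep(w+' roll',blob(cr,roi[n][w]),zt,.032)
    cv2.imwrite('pics/%s_m.png'%n,cv2.resize(out[90:340,170:530],None,fx=2.2,fy=2.2,interpolation=cv2.INTER_NEAREST))
E
```

```text
scene flange 0.002 fit [0.4324 0.0594 0.0461] rms 0.36 fixed [0.4324 0.0594]
scene reel_lower 0.018 fit [0.5381 0.2599 0.0444] rms 0.31 fixed [0.5384 0.2603]
scene turntable 0.01 fit [0.5409 0.2604 0.0612] rms 0.6 fixed [0.5414 0.2607]
scene wide base 0.012 fit [ 0.6533 -0.0459  0.0483] rms 0.96 fixed [ 0.6533 -0.046 ]
scene wide roll 0.043 fit [ 0.6572 -0.0476  0.0304] rms 0.5 fixed [ 0.6565 -0.0486]
scene nar base 0.012 fit [ 0.5073 -0.3328  0.0499] rms 6.83 fixed [ 0.5087 -0.3323]
scene nar roll 0.03 fit [ 0.504  -0.3333  0.0303] rms 4.33 fixed [ 0.5016 -0.3339]
top flange 0.004 fit [0.4308 0.0598 0.0447] rms 0.34 fixed [0.4307 0.06  ]
top reel_lower 0.018 fit [0.5361 0.2598 0.0446] rms 0.24 fixed [0.5361 0.2598]
top turntable 0.01 fit [0.5356 0.2588 0.0605] rms 0.33 fixed [0.5355 0.2588]
top wide base 0.018 fit [ 0.6493 -0.0462  0.0474] rms 0.39 fixed [ 0.6492 -0.0464]
top wide roll 0.043 fit [ 0.6521 -0.0479  0.0301] rms 0.26 fixed [ 0.6526 -0.0487]
top nar base 0.018 fit [ 0.504  -0.3325  0.048 ] rms 0.63 fixed [ 0.504  -0.3325]
top nar roll 0.03 fit [ 0.5017 -0.3331  0.0302] rms 0.41 fixed [ 0.5028 -0.334 ]
```

View pics/top_m.png

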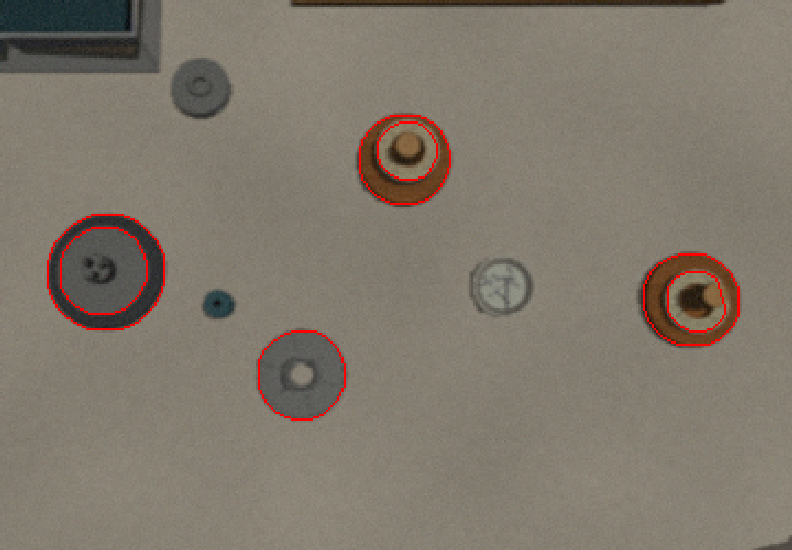

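View pics/scene_m.png

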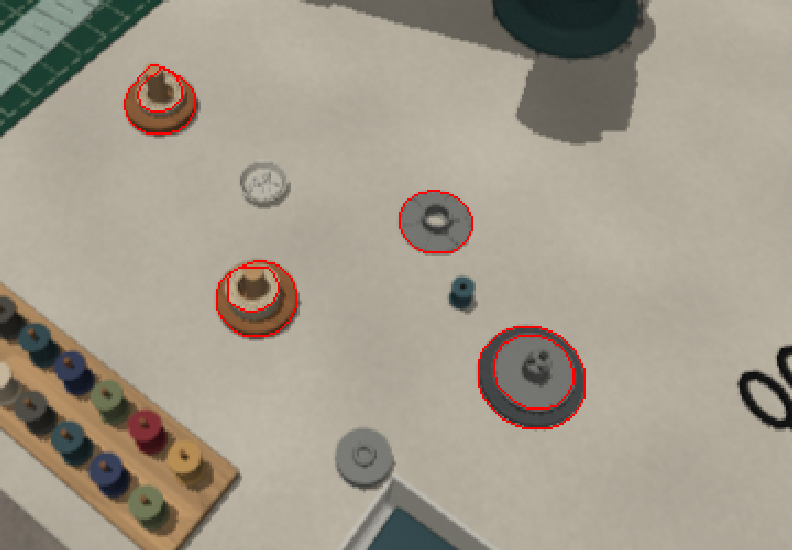

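```bash
cat >> h.py <<'E'
def go(x,y,z,yaw=None):
    "tool-frame shift (mm) and rotvec from measured pose to target with tool down"
    s=read_state(); r=R.from_rotvec(s['tcp_rot']); p=np.array(s['tool_pos'])
    X=r.as_matrix()[:,0]; cy=np.arctan2(X[1],X[0]); yaw=cy if yaw is None else yaw
    t=R.from_euler('z',yaw)*R.from_euler('x',np.pi)
    print('t',round(s['time'],2),'pos',p.round(4),'yaw',round(cy,3),'w',round(s['width'],3),'F',np.round(s['wrist_force'],1))
    print('shift',(r.inv().apply(np.array([x,y,z])-p)*1e3).round(1),'rot',(r.inv()*t).as_rotvec().round(4))
E
python3 -c "
from h import *
go(.654,-.048,.15,.358)"
```

```text
t 0.2 pos [ 0.2362 -0.6318  0.2097] yaw 0.358 w 1.002 F [0.9 0.5 0.2]
shift [ 595.8 -400.4   60.3] rot [-0.0015 -0.0001 -0.0002]
```

```bash
python3 -m crank '596 -400 40 0 0 0 0;596 -400 40 0 0 0 0;596 -400 40 0 0 0 0;596 -400 40 0 0 0 0;596 -400 40 0 0 0 0;596 -400 40 0 0 0 0;596 -400 40 0 0 0 0;596 -400 40 0 0 0 0;596 -400 40 0 0 0 0;596 -400 40 0 0 0 0;596 -400 40 0 0 0 0;596 -400 60 0 0 0 0;596 -400 60 0 0 0 0;596 -400 60 0 0 0 0' 40
python3 - <<'E'
from h import *
go(.654,-.048,.015,.358)
c=cam('scene');d=cam('top')
import pickle; pickle.dump({'scene':c,'top':d},open('c1.pkl','wb'))
a=np.vstack([np.asarray(c['pixels'])[80:330,130:530],np.asarray(d['pixels'])[60:310,150:550]])[...,::-1]
cv2.imwrite('pics/a1.png',cv2.resize(a,None,fx=1.2,fy=1.2))
E
```

```text
time: 1.95
tool_pos: [0.6541, -0.0492, 0.1504]
tcp_rot: [3.091, 0.559, -0.002]
wrist_force: [0.2, -0.0, 0.7]
width: 1.002
t 1.95 pos [ 0.6541 -0.0492  0.1504] yaw 0.358 w 1.002 F [ 0.2 -0.   0.7]
shift [  0.5  -1.2 135.4] rot [0.0001 0.0011 0.0001]
```

View pics/a1.png

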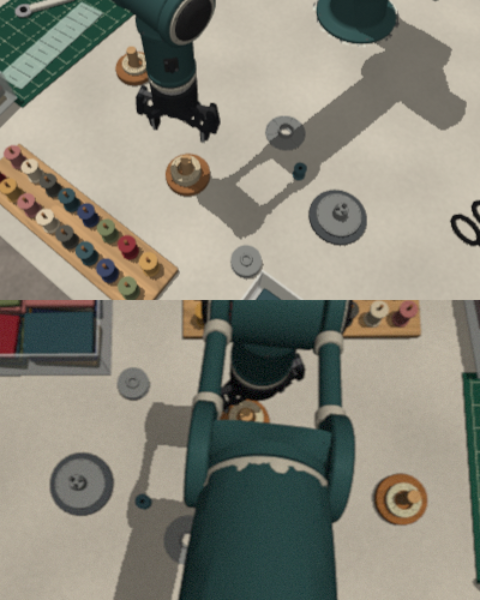

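```bash
python3 -m crank '0 -1 60 0 0 0 0;0 -1 96 0 0 0 0;0 -1 96 0 0 0 0;0 -1 96 0 0 0 0'
python3 - <<'E'
from h import *
go(.654,-.048,.015,.358)
c=cam('scene'); print(proj(c,[[.654,-.048,.0564],[.654,-.048,.043]]).round(1))
s=read_state(); r=R.from_rotvec(s['tcp_rot']).as_matrix(); Y=r[:,1]
P=np.array(s['tool_pos'])+[0,0,.013]
im=np.asarray(c['pixels'])[...,::-1].copy()
x0,y0=200,140
im=cv2.resize(im[y0:y0+130,x0:x0+160],None,fx=4.5,fy=4.5,interpolation=cv2.INTER_CUBIC)
for k in(-.0425,.0425,0):
    u=(proj(c,P+k*Y)[0]-[x0,y0])*4.5; print(u); cv2.circle(im,tuple(int(i) for i in u),3,(0,0,255),-1)
cv2.imwrite('pics/a2.png',im)
E
```

```text
time: 2.55
tool_pos: [0.6556, -0.0489, 0.0568]
tcp_rot: [3.091, 0.557, 0.005]
wrist_force: [0.2, -0.0, 0.2]
width: 0.999
t 2.55 pos [ 0.6556 -0.0489  0.0568] yaw 0.357 w 0.999 F [ 0.2 -0.   0.2]
shift [-1.2 -1.5 41.8] rot [ 0.0014 -0.0027 -0.0014]
[[284.3 216.5]
 [284.6 219. ]]
[447.73971161 354.5737354 ]
[300.42334766 314.29019651]
[373.66438321 334.31789761]
```

View pics/a2.png

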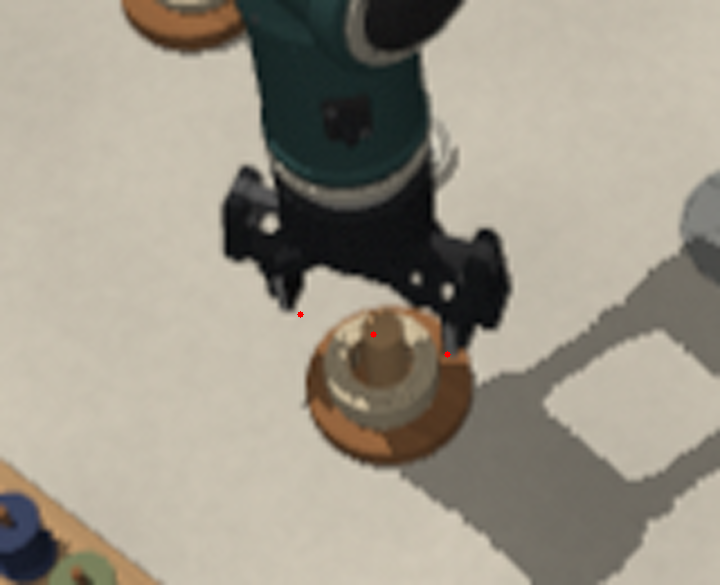

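```bash
python3 -m crank '-1 -1 20 0 0 0 0;-1 -1 41 0 0 0 0;-1 -1 41 0 0 0 0;-1 -1 41 0 0 0 20;-1 -1 41 0 0 0 40;-1 -1 41 0 0 0 60;-1 -1 41 0 0 0 80;-1 -1 41 0 0 0 100;-1 -1 41 0 0 0 100;-1 -1 41 0 0 0 100' 40
python3 - <<'E'
from h import *
go(.654,-.048,.1,.358)
c=cam('scene'); 
im=np.asarray(c['pixels'])[...,::-1].copy()
x0,y0=200,140
im=cv2.resize(im[y0:y0+130,x0:x0+160],None,fx=4.5,fy=4.5,interpolation=cv2.INTER_CUBIC)
cv2.imwrite('pics/a3.png',im)
E
```

```text
time: 3.85
tool_pos: [0.6539, -0.0476, 0.0157]
tcp_rot: [3.091, 0.559, 0.003]
wrist_force: [-2.5, -0.6, 7.8]
width: 0.699
t 3.85 pos [ 0.6539 -0.0476  0.0157] yaw 0.358 w 0.699 F [-2.5 -0.6  7.8]
shift [  0.1   0.5 -84.3] rot [ 0.001  -0.0016 -0.0004]
```

View pics/a3.png

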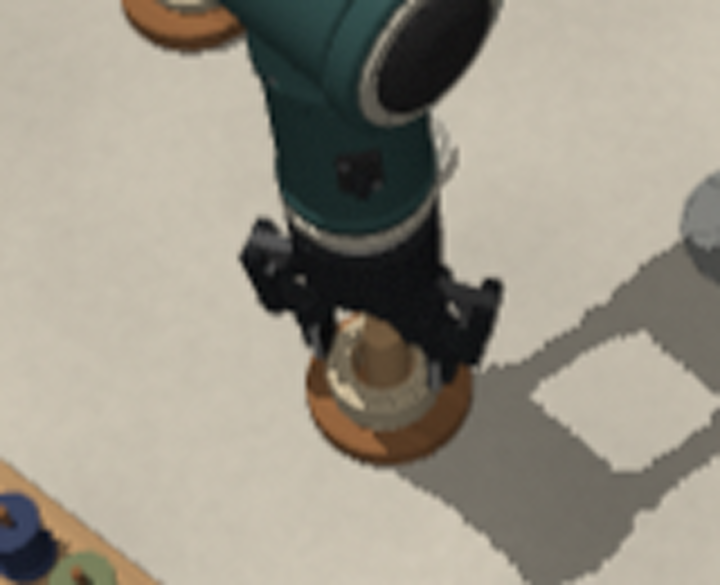

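```bash
python3 -m crank '0 0 -2 0 0 0 110;0 0 -10 0 0 0 110;0 0 -30 0 0 0 110;0 0 -50 0 0 0 110;0 0 -70 0 0 0 110;0 0 -85 0 0 0 110;0 0 -85 0 0 0 110;0 0 -85 0 0 0 110;0 0 -85 0 0 0 110' 40
python3 - <<'E'
from h import *
go(.654,-.048,.1,.358)
c=cam('scene'); 
im=np.asarray(c['pixels'])[...,::-1].copy()
x0,y0=200,120
im=cv2.resize(im[y0:y0+130,x0:x0+160],None,fx=4.5,fy=4.5,interpolation=cv2.INTER_CUBIC)
cv2.imwrite('pics/a4.png',im)
E
```

```text
time: 5.03
tool_pos: [0.652, -0.0472, 0.0973]
tcp_rot: [-3.091, -0.559, 0.003]
wrist_force: [-0.6, 0.9, -1.2]
width: 0.699
t 5.03 pos [ 0.652  -0.0472  0.0973] yaw 0.358 w 0.699 F [-0.6  0.9 -1.2]
shift [ 1.6  1.4 -2.7] rot [-0.001   0.002  -0.0002]
```

View pics/a4.png

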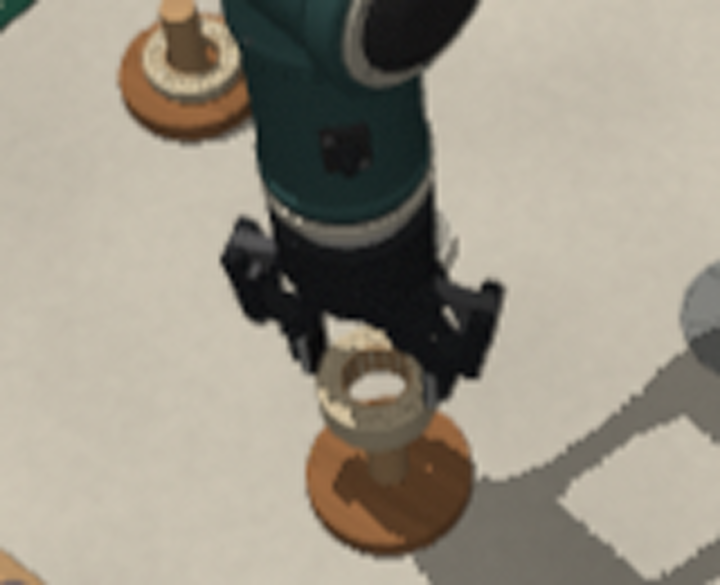

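```bash
python3 -c "
from h import *
go(.537,.26,.1,.358)"
```

```text
t 5.08 pos [ 0.652  -0.0472  0.0973] yaw 0.358 w 0.7 F [ 0.3 -0.2 -0.5]
shift [-2.00e-01 -3.28e+02 -2.40e+00] rot [-0.001   0.002  -0.0002]
```

```bash
python3 -m crank '0 -30 -2 0 0 0 110;0 -80 -2 0 0 0 110;0 -130 -2 0 0 0 110;0 -180 -2 0 0 0 110;0 -230 -2 0 0 0 110;0 -280 -2 0 0 0 110;0 -310 -2 0 0 0 110;0 -328 -2 0 0 0 110;0 -328 -2 0 0 0 110;0 -328 -2 0 0 0 110;0 -328 -2 0 0 0 110' 40
python3 - <<'E'
from h import *
go(.537,.26,.1,.358)
import pickle
c=cam('scene');d=cam('top');pickle.dump({'scene':c,'top':d},open('c5.pkl','wb'))
save(c,'a5s.png');
im=np.asarray(c['pixels'])[...,::-1];im2=np.asarray(d['pixels'])[...,::-1]
f=lambda im,x0,y0:cv2.resize(im[y0:y0+120,x0:x0+130],None,fx=3,fy=3,interpolation=cv2.INTER_CUBIC)
cv2.imwrite('pics/a5.png',np.hstack([f(im,345,180),f(im2,150,150)]))
E
```

```text
time: 6.45
tool_pos: [0.5386, 0.2588, 0.1005]
tcp_rot: [3.092, 0.557, -0.0]
wrist_force: [-0.4, -0.2, 0.1]
width: 0.698
t 6.45 pos [0.5386 0.2588 0.1005] yaw 0.356 w 0.698 F [-0.4 -0.2  0.1]
shift [-1.1 -1.7  0.5] rot [ 0.0003  0.0001 -0.0017]
```

View pics/a5.png

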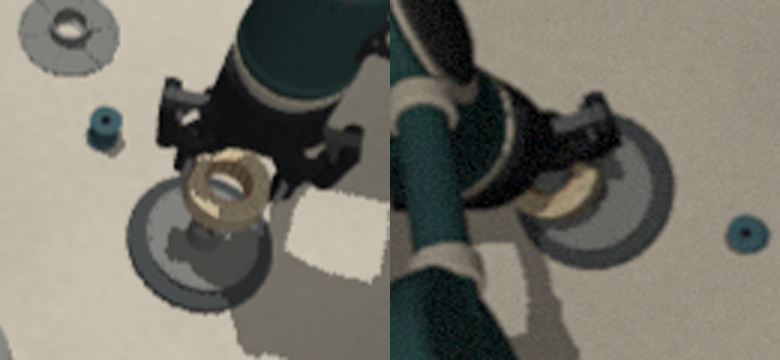

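Run:
```python
from m import *
import pickle; C=pickle.load(open('c5.pkl','rb')); c=C['scene']
h,s,v=cv2.split(hsv(c))
print(s[225:262:3,405:438:3]);print(v[225:262:3,405:438:3])
im=np.asarray(c['pixels'])[...,::-1].copy()
cv2.imwrite('pics/a6.png',cv2.resize(im[220:290,380:440],None,fx=9,fy=8,interpolation=cv2.INTER_CUBIC))
```

```text
[[ 21  19  29  31  32  44  22  28  24  32  28]
 [ 32  28  26  30  30  35  41  36  35  36  29]
 [ 31  19  49  57  62  64  65  65  54  24  34]
 [ 18  12  64  77  97 102 104  80  65  46  30]
 [ 13  37  66  90  69  77  96  96  74  63  34]
 [ 20  62  66  33  14  25  45  96  87  64  48]
 [ 31  62  66  61   9   9  14  65  88  64  46]
 [ 21  62  63  66  62  31  30  69  67  64  21]
 [ 11  56  63  63  65  67  67  65  65  52  30]
 [  9  23  62  62  62  63  63  63  60  22  31]
 [  9   9  22  56  61  62  62  55  20  10  30]
 [  8   9   8   9  15  17  16  10   8  11  22]
 [ 10   9   8   9   7   9   8   8   8   9  19]]
[[ 23  25  22  23  18  17  19  19  18  20  20]
 [ 21  25  26  22  19  36  42  26  19  20  20]
 [ 20  25  70 106 132 192 189 142 102  67  31]
 [ 28  68 110 110 104  98  99 107 113 149 148]
 [ 80  80 112  91 120 107  83  80 108 113 163]
 [ 73 104 113  86 101 153 154  76  97 113  72]
 [ 94 123 111 109 115  90  98  88 104 111  41]
 [115 106 174 137 113 120  96  96 109 113  64]
 [127  97 123 188 161 113 114 111 111 130 130]
 [129 109  93 103 134 115 115 115 103 117 130]
 [120  66  66  85  97 100  99  93  95  69 107]
 [ 73  53  67  64  71 101  76  74  72  58  87]
 [ 73  63  61  63  65  74  74  74  72  46  74]]
```

View pics/a6.png

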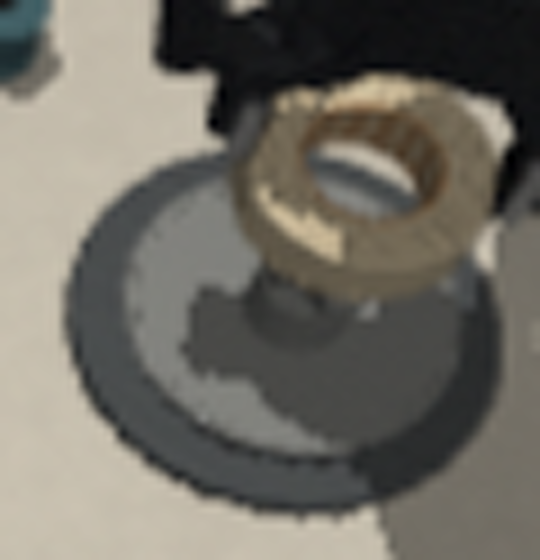

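```bash
cat >> m.py <<'E'
def rollfit(c,roi,ztop,r=.032,hgt=.025,st=48):
    h,s,v=cv2.split(hsv(c)); ct=blob(((s>st)&(h<30)).astype('uint8')*255,roi)
    ct=cv2.convexHull(ct.astype(np.float32))[:,0]; 
    # grow half a pixel outward
    m=ct.mean(0); ct=ct+0.5*(ct-m)/np.linalg.norm(ct-m,axis=1)[:,None]
    # densify hull
    n=len(ct); d=np.vstack([ct[i]+(ct[(i+1)%n]-ct[i])*t for i in range(n) for t in np.linspace(0,1,4)[:-1]])
    m=(d.min(0)+d.max(0))/2
    up=d[d[:,1]<m[1]-3]; lo=d[d[:,1]>m[1]+3]
    a=circ(onz(c,up,ztop),r); b=circ(onz(c,lo,ztop-hgt),r)
    return a,b,ct
E
python3 - <<'E'
from m import *
import pickle; C=pickle.load(open('c5.pkl','rb')); c=C['scene']
for dz in(-.004,0,.004):
    a,b,ct=rollfit(c,(420,243,32),.1278+dz); print(a[0].round(4),a[1],b[0].round(4),b[1])
print(len(ct),ct.min(0),ct.max(0))
im=np.asarray(c['pixels'])[...,::-1].copy()
# hub base (dark neck) & predicted positions
print(proj(c,[[.5384,.2603,.045],[.5384,.2603,.018]]))
b=cv2.resize(im[220:290,380:440],None,fx=8,fy=8,interpolation=cv2.INTER_CUBIC)
cv2.polylines(b,[((ct-[380,220]+.5)*8).astype(int)],1,(0,0,255));cv2.imwrite('pics/a7.png',b)
E
```

```text
[0.5406 0.2618] 0.001409633967244931 [0.5363 0.2586] 0.0006093005031233113
[0.5429 0.2621] 0.0014014627198312823 [0.5382 0.2587] 0.0006076683406962769
[0.5452 0.2624] 0.0013954373839102777 [0.5402 0.2589] 0.0006104573521884167
20 [405.50372 229.50914] [434.49997 256.49115]
[[414.35226731 253.9444264 ]
 [412.12308893 258.2527346 ]]
```

View pics/a7.png

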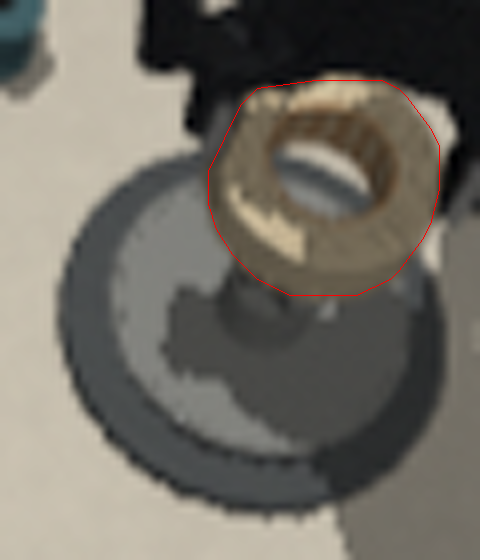

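```bash
python3 -c "
from h import *
go(.537,.259,.05,.358)"
```

```text
t 6.55 pos [0.5385 0.259  0.1006] yaw 0.356 w 0.702 F [-0.2 -0.5 -0.5]
shift [-1.4 -0.6 50.6] rot [ 0.0001 -0.     -0.0016]
```

```bash
python3 -m crank '-1.5 -0.5 10 0 0 0 110;-1.5 -0.5 25 0 0 0 110;-1.5 -0.5 40 0 0 0 110;-1.5 -0.5 51 0 0 0 110;-1.5 -0.5 51 0 0 0 110;-1.5 -0.5 51 0 0 0 110' 40
python3 - <<'E'
from m import *
go(.537,.259,.0165,.358)
import pickle
c=cam('scene');pickle.dump({'scene':c},open('c8.pkl','wb'))
zt=read_state()['tool_pos'][2]+.0273
print(proj(c,[[.5405,.2604,zt]]))
a,b,ct=rollfit(c,(418,247,30),zt); print(a[0].round(4),a[1],b[0].round(4),b[1])
im=np.asarray(c['pixels'])[...,::-1].copy()
b=cv2.resize(im[220:290,380:440],None,fx=8,fy=8,interpolation=cv2.INTER_CUBIC)
b2=b.copy();cv2.polylines(b2,[((ct-[380,220]+.5)*8).astype(int)],1,(0,0,255));cv2.imwrite('pics/a8.png',b2)
E
```

```text
time: 7.3
tool_pos: [0.5368, 0.26, 0.0497]
tcp_rot: [-3.091, -0.559, -0.001]
wrist_force: [-0.5, 0.0, -0.2]
width: 0.697
t 7.3 pos [0.5368 0.26   0.0497] yaw 0.358 w 0.697 F [-0.5  0.  -0.2]
shift [-0.1  1.  33.2] rot [ 0.     -0.0004 -0.0001]
[[416.75348301 249.18660598]]
[0.5428 0.2641] 0.001586573099537899 [0.537 0.26 ] 0.0007118615911246507
```

View pics/a8.png

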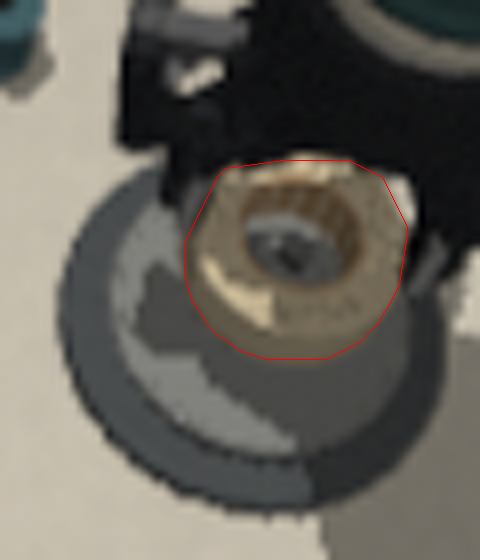

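```bash
python3 -m crank '0.5 0.5 4 0 0 0 110;0.5 0.5 7 0 0 0 110;0.5 0.5 10 0 0 0 110;0.5 0.5 13 0 0 0 110;0.5 0.5 16 0 0 0 110;0.5 0.5 16 0 0 0 110' 40; python3 -c "
from h import *
go(.537,.26,.0165,.358)"
```

```text
time: 8.1
tool_pos: [0.5368, 0.2594, 0.0331]
tcp_rot: [3.091, 0.559, -0.001]
wrist_force: [-0.4, -0.1, -1.0]
width: 0.696
t 8.1 pos [0.5368 0.2594 0.0331] yaw 0.358 w 0.696 F [-0.4 -0.1 -1. ]
shift [ 0.4 -0.5 16.6] rot [ 0.0001  0.0008 -0.0002]
```

```bash
python3 -m crank '0 0 6 0 0 0 110;0 0 12 0 0 0 110;0 0 15 0 0 0 110;0 0 16.5 0 0 0 110;0 0 16.5 0 0 0 110;0 0 16.5 0 0 0 110' 40; python3 -c "
from h import *
go(.537,.26,.0165,.358)"
```

```text
time: 8.85
tool_pos: [0.5373, 0.2596, 0.0173]
tcp_rot: [-3.091, -0.559, -0.001]
wrist_force: [0.1, -0.6, -0.4]
width: 0.697
t 8.85 pos [0.5373 0.2596 0.0173] yaw 0.358 w 0.697 F [ 0.1 -0.6 -0.4]
shift [-0.2 -0.5  0.8] rot [-0.     -0.0004 -0.0002]
```

```bash
python3 -m crank '0 0 1.5 0 0 0 110;0 0 2 0 0 0 110;0 0 2 0 0 0 70;0 0 2 0 0 0 40;0 0 2 0 0 0 0;0 0 2 0 0 0 0;0 0 2 0 0 0 0;0 0 2 0 0 0 0;0 0 -30 0 0 0 0;0 0 -85 0 0 0 0;0 0 -85 0 0 0 0;0 0 -85 0 0 0 0' 40
python3 - <<'E'
from m import *
go(.4315,.0597,.1,.358)
import pickle
c=cam('scene');d=cam('top');pickle.dump({'scene':c,'top':d},open('c9.pkl','wb'))
im=np.asarray(c['pixels'])[...,::-1].copy();im2=np.asarray(d['pixels'])[...,::-1]
f=lambda im,x0,y0:cv2.resize(im[y0:y0+100,x0:x0+90],None,fx=4.4,fy=4.4,interpolation=cv2.INTER_CUBIC)
cv2.imwrite('pics/a9.png',np.hstack([f(im,360,205),f(im2,170,165)]))
E
```

```text
time: 10.35
tool_pos: [0.537, 0.2595, 0.1022]
tcp_rot: [-3.091, -0.559, -0.001]
wrist_force: [-0.2, 0.0, 0.1]
width: 0.998
t 10.35 pos [0.537  0.2595 0.1022] yaw 0.358 w 0.998 F [-0.2  0.   0.1]
shift [-168.8  150.2    2.1] rot [-0.     -0.0004 -0.0002]
```

View pics/a9.png

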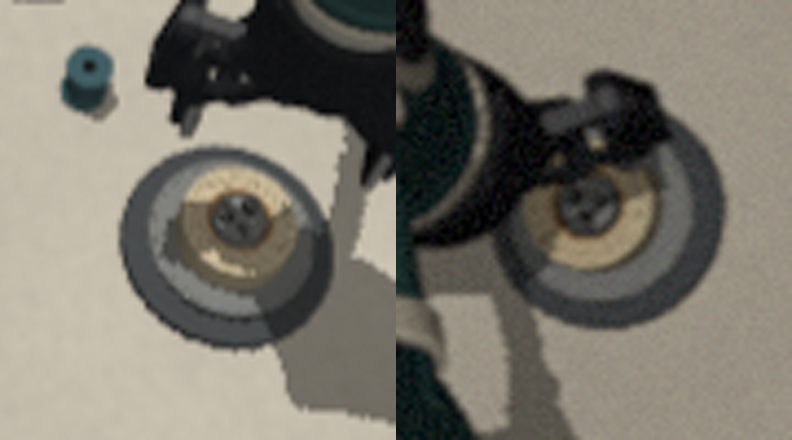

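```bash
python3 -m crank '-42 37 0 0 0 0 60;-84 75 0 0 0 0 120;-126 112 0 0 0 0 120;-155 140 0 0 0 0 120;-169 150 20 0 0 0 120;-169 150 40 0 0 0 120;-169 150 40 0 0 0 120;-169 150 40 0 0 0 120;-169 150 40 0 0 0 120' 40
python3 - <<'E'
from m import *
go(.4315,.0597,.03,.358)
import pickle
c=cam('scene');d=cam('top');pickle.dump({'scene':c,'top':d},open('c10.pkl','wb'))
im=np.asarray(c['pixels'])[...,::-1].copy();im2=np.asarray(d['pixels'])[...,::-1]
f=lambda im,x0,y0:cv2.resize(im[y0:y0+100,x0:x0+90],None,fx=4.4,fy=4.4,interpolation=cv2.INTER_CUBIC)
cv2.imwrite('pics/a10.png',np.hstack([f(im,320,135),f(im2,170,165)]))
E
```

```text
time: 11.58
tool_pos: [0.4321, 0.0602, 0.0627]
tcp_rot: [3.091, 0.56, 0.002]
wrist_force: [-0.1, 0.8, 1.2]
width: 0.526
t 11.57 pos [0.4321 0.0602 0.0627] yaw 0.358 w 0.526 F [-0.1  0.8  1.2]
shift [-0.8  0.2 32.7] rot [ 0.0003 -0.001   0.0003]
```

View pics/a10.png

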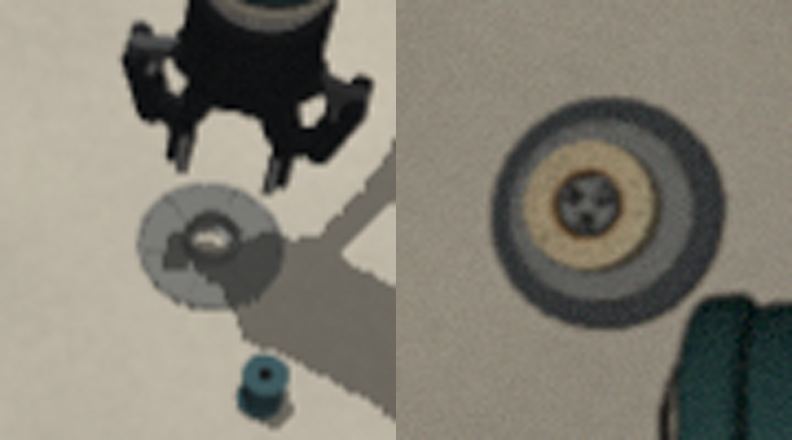

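```bash
python3 -m crank '-0.5 0 20 0 0 0 120;-0.5 0 40 0 0 0 120;-0.5 0 48 0 0 0 120;-0.5 0 51 0 0 0 120;-0.5 0 51 0 0 0 120;-0.5 0 51 0 0 0 120' 40
python3 - <<'E'
from m import *
go(.4315,.0597,.005,.358)
import pickle
c=cam('scene')
im=np.asarray(c['pixels'])[...,::-1].copy()
f=lambda im,x0,y0:cv2.resize(im[y0:y0+100,x0:x0+90],None,fx=6,fy=6,interpolation=cv2.INTER_CUBIC)
cv2.imwrite('pics/a11.png',f(im,320,135))
d=pickle.load(open('c10.pkl','rb'))['top']
h,s,v=cv2.split(hsv(d)); ct=blob(((s>48)&(h<30)).astype('uint8')*255,(304-170+170-86,212,40))
ct=cv2.convexHull(ct.astype(np.float32))[:,0]
print('roll top',circ(onz(d,ct,.043),.032),circ(onz(d,ct,.043)))
E
```

```text
time: 12.42
tool_pos: [0.4316, 0.0598, 0.0118]
tcp_rot: [3.091, 0.559, 0.002]
wrist_force: [-0.3, 0.4, 0.3]
width: 0.527
t 12.43 pos [0.4316 0.0598 0.0118] yaw 0.358 w 0.527 F [-0.3  0.4  0.3]
shift [-0.1  0.   6.8] rot [ 0.0003 -0.0013 -0.0002]
roll top (array([0.53594683, 0.25829286]), np.float64(0.0007717345938628486)) (array([0.53593339, 0.25823384, 0.03226435]), np.float64(0.0007111049791611172))
```

View pics/a11.png

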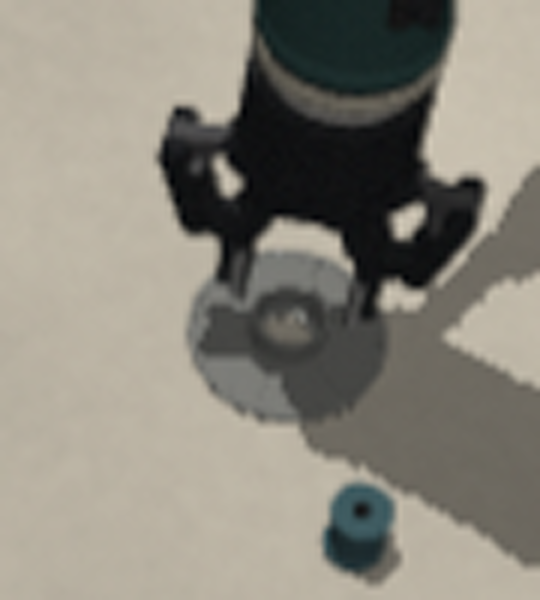

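Run:
```python
from m import *
c=cam('scene'); s=read_state(); r=R.from_rotvec(s['tcp_rot']).as_matrix(); P=np.array(s['tool_pos']); X,Y=r[:,0],r[:,1]
im=np.asarray(c['pixels'])[...,::-1].copy(); x0,y0=335,160;F=10
b=cv2.resize(im[y0:y0+58,x0:x0+60],None,fx=F,fy=F,interpolation=cv2.INTER_CUBIC)
def dr(pts,col,cl=True): cv2.polylines(b,[((proj(c,np.array(pts))-[x0,y0]+.5)*F).astype(int)],cl,col,1)
q=P+[0,0,.006]
for sg in(-1,1):
    dr([q+sg*.0255*Y+.011*X,q+sg*.0255*Y-.011*X,q+sg*.036*Y-.011*X,q+sg*.036*Y+.011*X],(0,0,255))
th=np.linspace(0,6.28,40)
for cen,col in(((.4324,.0594),(0,255,0)),((.4316,.0598),(255,0,0))):
    for rr,z in((.018,.02),(.046,.004)):
        dr([[cen[0]+rr*np.cos(t),cen[1]+rr*np.sin(t),z] for t in th],col)
cv2.imwrite('pics/a12.png',b)
```

```text
(no output)
```

View pics/a12.png

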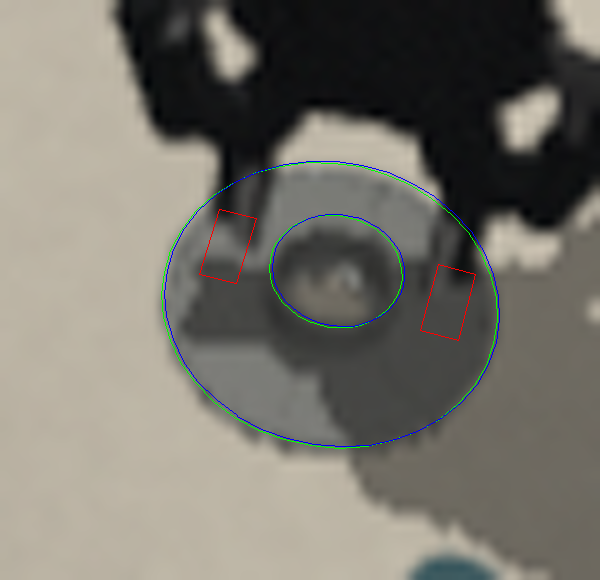

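```bash
python3 -m crank '0 0 3 0 0 0 120;0 0 6 0 0 0 120;0 0 8 0 0 0 120;0 0 9 0 0 0 120;0 0 9 0 0 0 120' 40
python3 - <<'E'
from m import *
go(.4315,.0597,.005,.358)
c=cam('scene'); s=read_state(); r=R.from_rotvec(s['tcp_rot']).as_matrix(); P=np.array(s['tool_pos']); X,Y=r[:,0],r[:,1]
im=np.asarray(c['pixels'])[...,::-1].copy(); x0,y0=335,160;F=10
b=cv2.resize(im[y0:y0+58,x0:x0+60],None,fx=F,fy=F,interpolation=cv2.INTER_CUBIC)
b=np.clip(b.astype(float)*1.8,0,255).astype('uint8')
cv2.imwrite('pics/a13.png',b)
E
```

```text
time: 13.15
tool_pos: [0.4308, 0.0597, 0.0019]
tcp_rot: [-3.091, -0.559, 0.001]
wrist_force: [0.1, 2.0, 0.6]
width: 0.531
t 13.15 pos [0.4308 0.0597 0.0019] yaw 0.358 w 0.531 F [0.1 2.  0.6]
shift [ 0.7  0.2 -3.1] rot [-0.0001  0.0003 -0.0002]
```

View pics/a13.png

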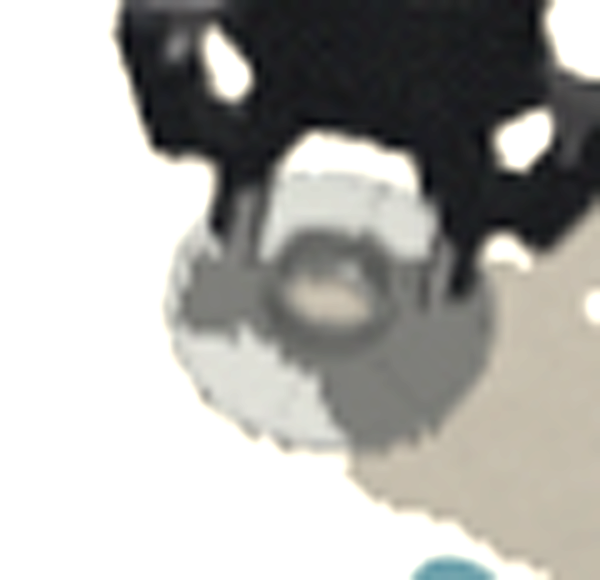

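Run:
```python
from m import *
import pickle
c=pickle.load(open('c0.pkl','rb'))['scene']; s=read_state(); r=R.from_rotvec(s['tcp_rot']).as_matrix(); P=np.array(s['tool_pos'])
for u in([22.5,23.5],[25.5,26.5],[43,31],[46,29.8]):
    for z in(.006,.010):
        w=onz(c,np.array([335,160])+np.array(u)-.5,z)[0]; print(u,z,w.round(4),(r.T@(np.array([*w,z])-P)*1e3).round(1))
```

```text
[22.5, 23.5] 0.006 [0.433  0.0248] [-10.2  33.4  -4. ]
[22.5, 23.5] 0.01 [0.4353 0.026 ] [-7.7 33.1 -8. ]
[25.5, 26.5] 0.006 [0.436  0.0369] [-3.1 23.1 -4. ]
[25.5, 26.5] 0.01 [0.4383 0.0381] [-0.6 22.9 -8. ]
[43, 31] 0.006 [0.4189 0.0832] [ -3.  -26.2  -4. ]
[43, 31] 0.01 [0.4213 0.0841] [ -0.5 -26.3  -8. ]
[46, 29.8] 0.006 [0.4106 0.0876] [ -9.2 -33.3  -4. ]
[46, 29.8] 0.01 [0.413  0.0885] [ -6.6 -33.3  -8. ]
```

```bash
python3 - <<'E'
from m import *
import pickle
c=pickle.load(open('c0.pkl','rb'))['scene']
P=np.array([.652,-.0472,.0973]); r=R.from_rotvec([-3.091,-.559,.003]).as_matrix()
for u in([297.1,208.4],[268.9,201.8]):
    for z in(.1,.105,.11,.115,.12):
        w=onz(c,np.array(u)-.5,z)[0]; print(u,z,(r.T@(np.array([*w,z])-P)*1e3).round(1))
E
python3 -m crank '0 0 1 0 0 0 120;0 0 2 0 0 0 120;0 0 3 0 0 0 120;0 0 3 0 0 0 120' 40
```

```text
[297.1, 208.4] 0.1 [ -8.  -29.4  -2.7]
[297.1, 208.4] 0.105 [ -5.5 -30.5  -7.7]
[297.1, 208.4] 0.11 [ -2.9 -31.6 -12.7]
[297.1, 208.4] 0.115 [ -0.3 -32.7 -17.7]
[297.1, 208.4] 0.12 [  2.3 -33.7 -22.7]
[268.9, 201.8] 0.1 [-5.5 41.5 -2.7]
[268.9, 201.8] 0.105 [-3.  40.  -7.7]
[268.9, 201.8] 0.11 [ -0.4  38.5 -12.7]
[268.9, 201.8] 0.115 [  2.2  37.  -17.7]
[268.9, 201.8] 0.12 [  4.7  35.6 -22.7]
time: 13.7
tool_pos: [0.4308, 0.0597, -0.001]
tcp_rot: [-3.091, -0.559, 0.0]
wrist_force: [0.2, -0.2, 0.2]
width: 0.529
```

```bash
python3 -m crank '0 0 1 0 0 0 120;0 0 2 0 0 0 120;0 0 3 0 0 0 120;0 0 3 0 0 0 120' 40; python3 -c "
from h import *
go(.4315,.0597,.0,.358)"
```

```text
time: 14.2
tool_pos: [0.4308, 0.0597, -0.004]
tcp_rot: [-3.091, -0.559, 0.0]
wrist_force: [-0.5, -0.2, 0.2]
width: 0.532
t 14.2 pos [ 0.4308  0.0597 -0.004 ] yaw 0.358 w 0.532 F [-0.5 -0.2  0.2]
shift [ 0.6  0.2 -4. ] rot [-0.0001  0.0001 -0.0002]
```

```bash
python3 -m crank '0.5 0 -2 0 0 0 130;0.5 0 -2 0 0 0 140;0.5 0 -2 0 0 0 150;0.5 0 -2 0 0 0 160;0.5 0 -2 0 0 0 170;0.5 0 -2 0 0 0 180;0.5 0 -2 0 0 0 180;0.5 0 -2 0 0 0 180' 60; python3 -c "
from h import *
go(.4315,.0597,.0,.358)"
```

```text
time: 15.2
tool_pos: [0.4325, 0.06, -0.0009]
tcp_rot: [3.091, 0.559, 0.003]
wrist_force: [-1.0, 0.4, 7.4]
width: 0.297
t 15.2 pos [ 0.4325  0.06   -0.0009] yaw 0.358 w 0.297 F [-1.   0.4  7.4]
shift [-1.1 -0.1 -0.9] rot [ 0.0004 -0.0018 -0.0003]
```

Run:
```python
from m import *
c=cam('scene'); 
im=np.asarray(c['pixels'])[...,::-1].copy(); x0,y0=335,150;F=10
b=cv2.resize(im[y0:y0+58,x0:x0+60],None,fx=F,fy=F,interpolation=cv2.INTER_CUBIC)
b=np.clip(b.astype(float)*1.8,0,255).astype('uint8')
cv2.imwrite('pics/a14.png',b)
```

```text
(no output)
```

View pics/a14.png

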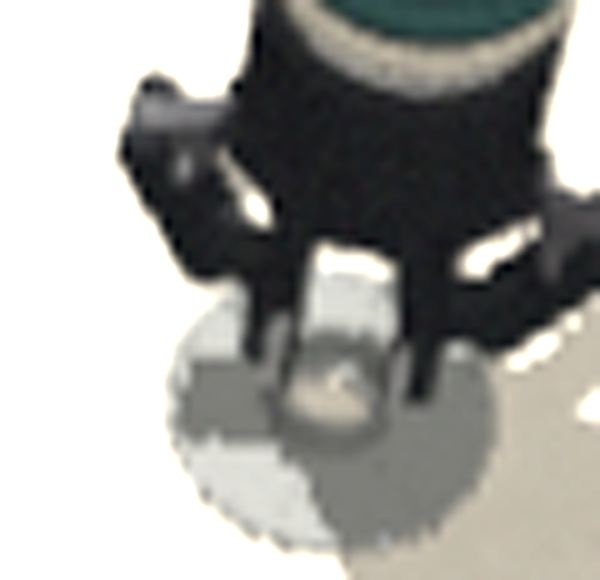

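```bash
python3 -m crank '0 0 0 0 0 0 200;0 0 0 0 0 0 220;0 0 0 0 0 0 220;0 0 0 0 0 0 220' 60
```

```text
time: 15.75
tool_pos: [0.4323, 0.0602, -0.0015]
tcp_rot: [-3.091, -0.559, -0.003]
wrist_force: [1.9, 1.9, 3.6]
width: 0.14
```

Run:
```python
from m import *
c=cam('scene'); 
im=np.asarray(c['pixels'])[...,::-1].copy(); x0,y0=335,150;F=10
b=cv2.resize(im[y0:y0+58,x0:x0+60],None,fx=F,fy=F,interpolation=cv2.INTER_CUBIC)
b=np.clip(b.astype(float)*1.8,0,255).astype('uint8')
cv2.imwrite('pics/a15.png',b)
```

```text
(no output)
```

View pics/a15.png

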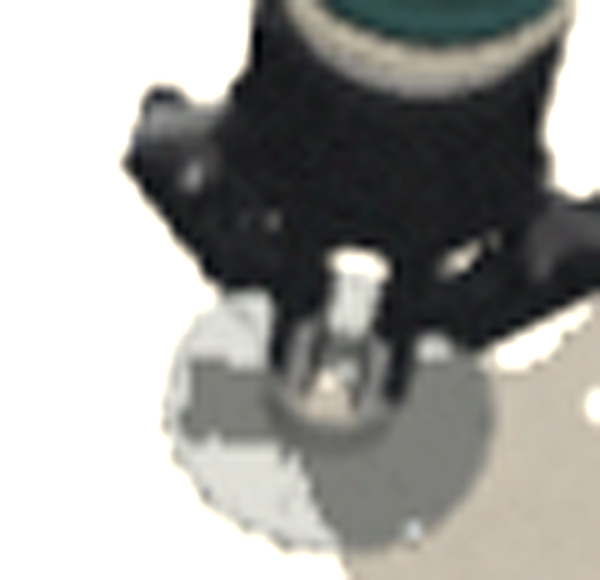

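Run:
```python
from m import *
c=cam('scene'); s=read_state(); r=R.from_rotvec(s['tcp_rot']).as_matrix(); P=np.array(s['tool_pos']); X,Y=r[:,0],r[:,1]
print(s['time'],P,s['width'],s['wrist_force'])
im=np.asarray(c['pixels'])[...,::-1].copy(); x0,y0=310,90;F=6
b=cv2.resize(im[y0:y0+120,x0:x0+120],None,fx=F,fy=F,interpolation=cv2.INTER_CUBIC)
b=np.clip(b.astype(float)*2.2,0,255).astype('uint8')
def dr(pts,col,cl=True): cv2.polylines(b,[((proj(c,np.array(pts))-[x0,y0]+.5)*F).astype(int)],cl,col,1)
for hx,hy in((.038,.0425),(.0425,.038)):
    for z in(.0727,.11):
        q=P+[0,0,z]; dr([q+hx*X+hy*Y,q+hx*X-hy*Y,q-hx*X-hy*Y,q-hx*X+hy*Y],(0,0,255) if hx<.04 else (0,255,0))
for sg in(-1,1):
    q=P+[0,0,.002]+sg*.006*Y
    dr([q+.011*X,q-.011*X,q-.011*X+[0,0,.03],q+.011*X+[0,0,.03]],(255,255,0))
cv2.imwrite('pics/a16.png',b)
```

```text
15.85 [ 0.43213261  0.0600231  -0.00156862] 0.13853241657263493 [1.74260643 2.47475597 4.08496581]
```

View pics/a16.png

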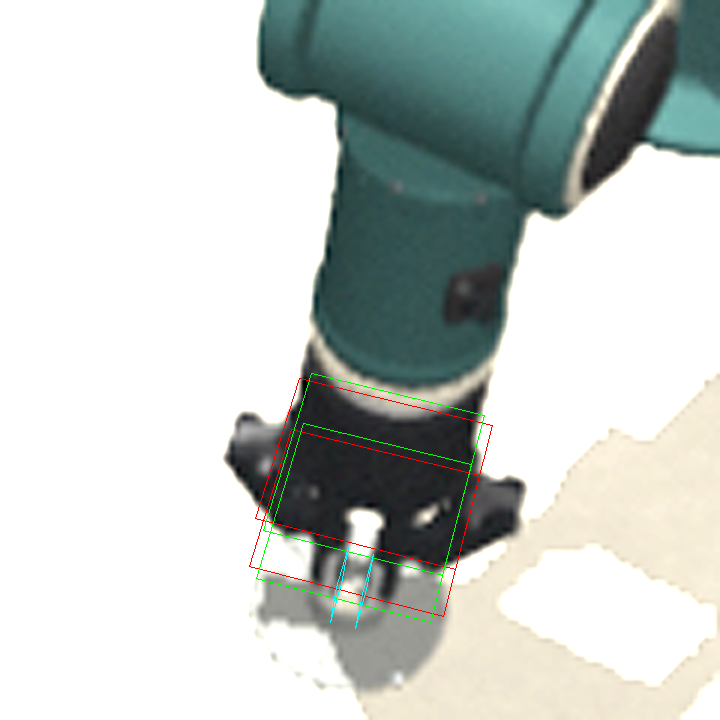

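```bash
python3 -m crank '0 0 -6 0 0 0 180;0 0 -6 0 0 0 130;0 0 -6 0 0 0 115;0 0 -6 0 0 0 115;0 0 -3 0 0 0 115;0 0 0 0 0 0 115;0 0 2 0 0 0 115;0 0 4 0 0 0 115;0 0 5 0 0 0 115;0 0 5 0 0 0 115' 40; python3 -c "
from h import *
go(.4315,.0597,.0,.358)"
```

```text
time: 17.1
tool_pos: [0.4313, 0.0599, -0.007]
tcp_rot: [-3.091, -0.559, 0.0]
wrist_force: [0.3, -0.2, 0.0]
width: 0.55
t 17.1 pos [ 0.4313  0.0599 -0.007 ] yaw 0.358 w 0.55 F [ 0.3 -0.2  0. ]
shift [ 0.2  0.2 -7. ] rot [-0.0001  0.0002 -0.0002]
```

```bash
python3 -m crank '0 0 2 0 0 0 115;0 0 4 0 0 0 115;0 0 6 0 0 0 115;0 0 6 0 0 0 115' 40
python3 - <<'E'
from m import *
go(.4315,.0597,.0,.358)
c=cam('scene'); 
im=np.asarray(c['pixels'])[...,::-1].copy(); x0,y0=335,150;F=10
b=cv2.resize(im[y0:y0+58,x0:x0+60],None,fx=F,fy=F,interpolation=cv2.INTER_CUBIC)
b=np.clip(b.astype(float)*1.8,0,255).astype('uint8')
cv2.imwrite('pics/a17.png',b)
E
```

```text
time: 17.6
tool_pos: [0.4311, 0.0598, -0.0131]
tcp_rot: [-3.091, -0.559, 0.001]
wrist_force: [0.1, 0.0, 0.4]
width: 0.546
t 17.6 pos [ 0.4311  0.0598 -0.0131] yaw 0.358 w 0.546 F [0.1 0.  0.4]
shift [  0.3   0.2 -13.1] rot [-0.0001  0.0004 -0.0002]
```

View pics/a17.png

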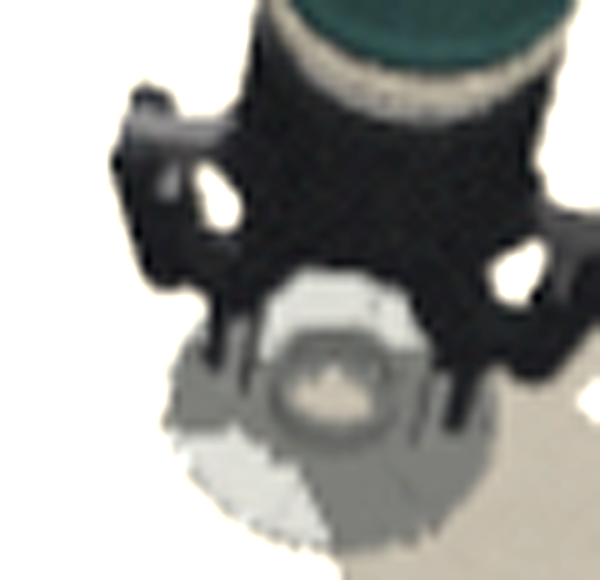

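```bash
python3 -m crank '0 0 1.5 0 0 0 115;0 0 3 0 0 0 115;0 0 4.5 0 0 0 115;0 0 4.5 0 0 0 115' 40
python3 - <<'E'
from m import *
go(.4315,.0597,.0,.358)
c=cam('scene'); 
im=np.asarray(c['pixels'])[...,::-1].copy(); x0,y0=335,150;F=10
b=cv2.resize(im[y0:y0+58,x0:x0+60],None,fx=F,fy=F,interpolation=cv2.INTER_CUBIC)
b=np.clip(b.astype(float)*1.8,0,255).astype('uint8')
cv2.imwrite('pics/a18.png',b)
E
```

```text
time: 18.15
tool_pos: [0.4311, 0.0599, -0.0176]
tcp_rot: [-3.091, -0.559, 0.001]
wrist_force: [0.5, 0.4, -0.4]
width: 0.544
t 18.15 pos [ 0.4311  0.0599 -0.0176] yaw 0.358 w 0.544 F [ 0.5  0.4 -0.4]
shift [  0.3   0.3 -17.6] rot [-0.0001  0.0004 -0.0002]
```

View pics/a18.png

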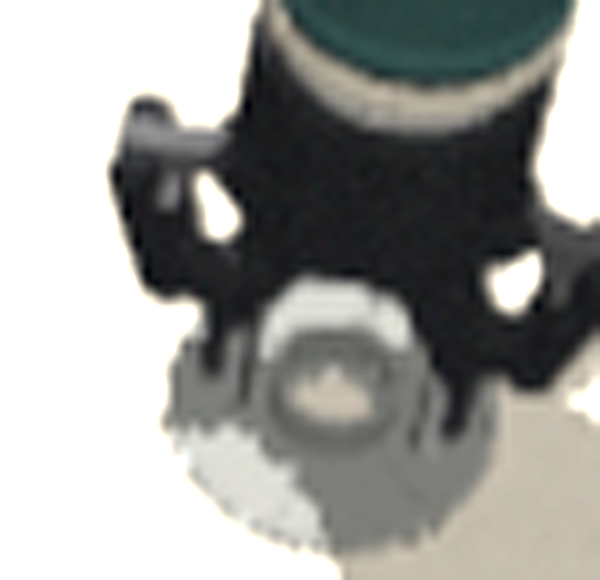

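```bash
python3 -m crank '0.3 0 0 0 0 0 130;0.3 0 0 0 0 0 145;0.3 0 0 0 0 0 160;0.3 0 0 0 0 0 175;0.3 0 0 0 0 0 190;0.3 0 0 0 0 0 200;0.3 0 0 0 0 0 200;0.3 0 0 0 0 0 200' 60
python3 - <<'E'
from m import *
go(.4315,.0597,.0,.358)
c=cam('scene'); 
im=np.asarray(c['pixels'])[...,::-1].copy(); x0,y0=335,150;F=10
b=cv2.resize(im[y0:y0+58,x0:x0+60],None,fx=F,fy=F,interpolation=cv2.INTER_CUBIC)
b=np.clip(b.astype(float)*1.8,0,255).astype('uint8')
cv2.imwrite('pics/a19.png',b)
E
```

```text
time: 19.2
tool_pos: [0.4321, 0.06, -0.0169]
tcp_rot: [3.091, 0.559, 0.001]
wrist_force: [-1.0, -0.6, 5.2]
width: 0.39
t 19.2 pos [ 0.4321  0.06   -0.0169] yaw 0.358 w 0.39 F [-1.  -0.6  5.2]
shift [ -0.6   0.1 -16.9] rot [ 0.0002 -0.0006 -0.0001]
```

View pics/a19.png

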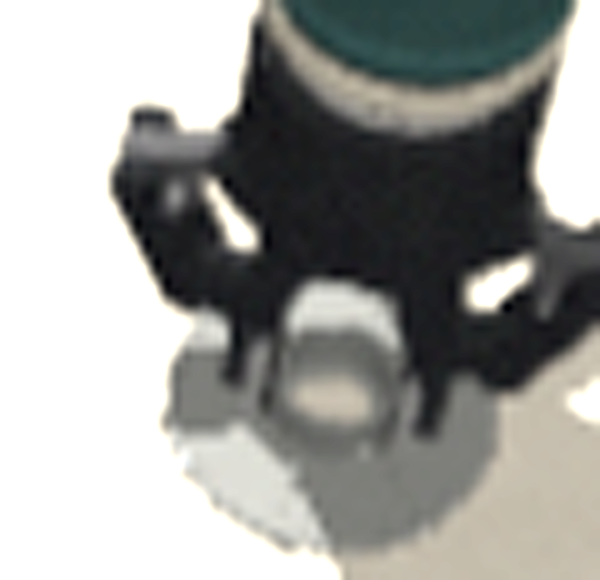

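```bash
python3 -m crank '0 0 -5 0 0 0 220;0 0 -20 0 0 0 220;0 0 -40 0 0 0 220;0 0 -60 0 0 0 220;0 0 -77 0 0 0 220;0 0 -77 0 0 0 220' 100
python3 - <<'E'
from m import *
go(.537,.26,.06,.358)
c=cam('scene');save(c,'a20.png')
E
```

```text
time: 20.0
tool_pos: [0.4333, 0.0601, 0.0616]
tcp_rot: [3.091, 0.559, 0.007]
wrist_force: [-0.4, 0.0, -0.3]
width: 0.375
t 20.0 pos [0.4333 0.0601 0.0616] yaw 0.358 w 0.375 F [-0.4  0.  -0.3]
shift [ 167.1 -150.9    2.1] rot [ 0.0011 -0.0041 -0.0002]
```

View pics/a20.png

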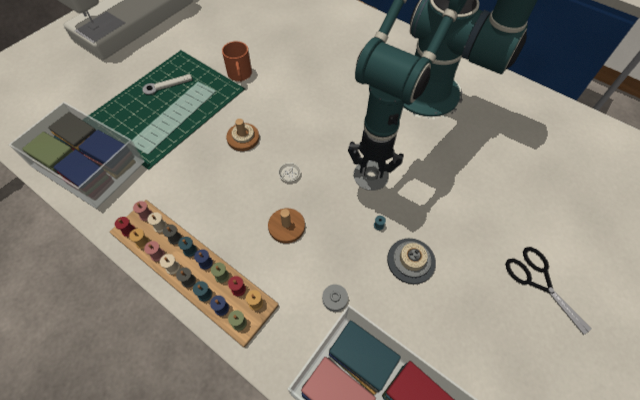

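```bash
python3 -m crank '25 -22 0 0 0 0 220;65 -58 0 0 0 0 220;105 -95 0 0 0 0 220;140 -127 0 0 0 0 220;160 -144 0 0 0 0 220;167 -151 0 0 0 0 220;167 -151 0 0 0 0 220;167 -151 0 0 0 0 220' 100
python3 - <<'E'
from m import *
go(.537,.26,.06,.358)
c=cam('scene');d=cam('top')
import pickle;pickle.dump({'scene':c,'top':d},open('c21.pkl','wb'))
im=np.asarray(c['pixels'])[...,::-1].copy();im2=np.asarray(d['pixels'])[...,::-1]
f=lambda im,x0,y0:cv2.resize(im[y0:y0+90,x0:x0+90],None,fx=4.4,fy=4.4,interpolation=cv2.INTER_CUBIC)
cv2.imwrite('pics/a21.png',np.clip(1.6*np.hstack([f(im,365,200),f(im2,170,165)]).astype(float),0,255))
E
```

```text
time: 21.05
tool_pos: [0.5342, 0.2587, 0.059]
tcp_rot: [3.091, 0.558, -0.003]
wrist_force: [-0.2, 0.6, -0.4]
width: 0.375
t 21.05 pos [0.5342 0.2587 0.059 ] yaw 0.357 w 0.375 F [-0.2  0.6 -0.4]
shift [ 3.1 -0.3 -1. ] rot [ 0.0004  0.0017 -0.0008][ WARN:0@1.443] global loadsave.cpp:1063 imwrite_ Unsupported depth image for selected encoder is fallbacked to CV_8U.
```

View pics/a21.png

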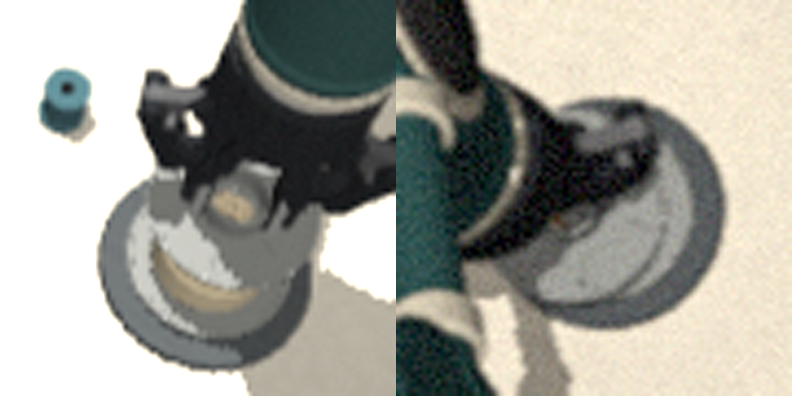

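```bash
python3 -m crank '3 0 5 0 0 0 220;3 0 11 0 0 0 220;3 0 11 0 0 0 220;3 0 11 0 0 0 220' 100
python3 - <<'E'
from m import *
go(.537,.26,.045,.358)
c=cam('scene')
import pickle;pickle.dump({'scene':c},open('c22.pkl','wb'))
im=np.asarray(c['pixels'])[...,::-1].copy()
x0,y0=375,215
b=cv2.resize(im[y0:y0+75,x0:x0+75],None,fx=8,fy=8,interpolation=cv2.INTER_NEAREST)
cv2.imwrite('pics/a22.png',np.clip(1.8*b.astype(float),0,255).astype('uint8'))
E
```

```text
time: 21.65
tool_pos: [0.5379, 0.2609, 0.0484]
tcp_rot: [3.091, 0.559, -0.001]
wrist_force: [-0.5, 0.3, -0.4]
width: 0.375
t 21.65 pos [0.5379 0.2609 0.0484] yaw 0.358 w 0.375 F [-0.5  0.3 -0.4]
shift [-1.1  0.5  3.4] rot [ 0.      0.0004 -0.0002]
```

View pics/a22.png

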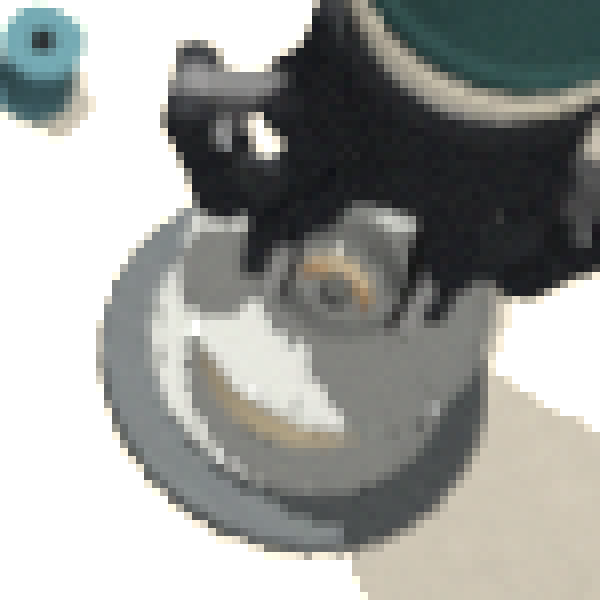

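```bash
cat >> m.py <<'E'
def flangearc(c,zb,c0=399,c1=419,r0=253,r1=275,st=38):
    # subpixel edge: disc underside rim against tan roll (saturation rise going down)
    s=cv2.GaussianBlur(cv2.cvtColor(np.asarray(c['pixels']),cv2.COLOR_RGB2HSV)[...,1],(3,3),0).astype(float); pts=[]
    for u in range(c0,c1):
        col=s[r0:r1,u]; k=np.where((col[1:]>=st)&(col[:-1]<st))[0]
        if len(k): i=k[0]; pts.append([u,r0+i+(st-col[i])/(col[i+1]-col[i])])
    pts=np.array(pts); w=onz(c,pts,zb); return pts,circ(w,.046)
E
python3 - <<'E'
from m import *
import pickle
c=pickle.load(open('c22.pkl','rb'))['scene']
for dz in (-.002,0,.002):
    p,f=flangearc(c,.0653+dz); print(f)
print(p.round(1).tolist())
E
```

```text
(array([0.53725039, 0.26069476]), np.float64(0.0006556685639520028))
(array([0.53814567, 0.26079279]), np.float64(0.0006521609844671358))
(array([0.53904097, 0.26089085]), np.float64(0.0006486712547765163))
[[401.0, 260.7], [402.0, 261.5], [403.0, 262.8], [404.0, 263.7], [405.0, 264.4], [406.0, 265.1], [407.0, 265.7], [408.0, 266.2], [409.0, 266.7], [410.0, 267.2], [411.0, 267.6], [412.0, 268.1], [413.0, 268.4], [414.0, 268.6], [415.0, 268.8], [416.0, 270.0]]
```

```bash
python3 -m crank '0 0 3 0 0 0 220;0 0 6 0 0 0 220;0 0 9 0 0 0 220;0 0 9 0 0 0 220' 100
python3 - <<'E'
from m import *
go(.538,.2604,.0281,.358)
c=cam('scene')
s=read_state()
p,f=flangearc(c,s['tool_pos'][2]+.0169); print(f)
im=np.asarray(c['pixels'])[...,::-1].copy()
x0,y0=375,215
b=cv2.resize(im[y0:y0+75,x0:x0+75],None,fx=8,fy=8,interpolation=cv2.INTER_NEAREST)
cv2.imwrite('pics/a23.png',np.clip(1.8*b.astype(float),0,255).astype('uint8'))
E
```

```text
time: 22.2
tool_pos: [0.5377, 0.2607, 0.0392]
tcp_rot: [3.091, 0.559, -0.001]
wrist_force: [-0.0, -1.0, 0.2]
width: 0.376
t 22.2 pos [0.5377 0.2607 0.0392] yaw 0.358 w 0.376 F [-0.  -1.   0.2]
shift [ 0.1  0.4 11.1] rot [ 0.0002  0.0007 -0.0002]
(array([0.53904142, 0.26129098]), np.float64(0.00028114090797947143))
```

View pics/a23.png

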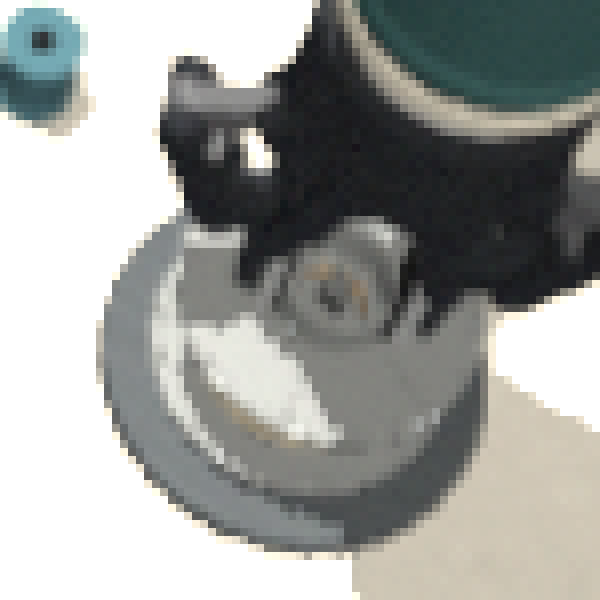

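```bash
python3 -m crank '0 0.3 1.5 0 0 0 220;0 0.3 3 0 0 0 220;0 0.3 4.5 0 0 0 220;0 0.3 4.5 0 0 0 220' 110
```

```text
time: 22.75
tool_pos: [0.5385, 0.2606, 0.0357]
tcp_rot: [3.091, 0.559, 0.001]
wrist_force: [0.1, -3.0, 5.6]
width: 0.375
```

```bash
python3 -m crank '0 0 1.5 0 0 0 220;0 0 2.5 0 0 0 220;0 0 2.5 0 0 0 220' 110
```

```text
time: 23.12
tool_pos: [0.539, 0.2608, 0.0343]
tcp_rot: [-3.091, -0.559, -0.003]
wrist_force: [-2.3, -2.1, 10.2]
width: 0.371
```

```bash
python3 -m crank '-0.6 0.3 1 0 0 0 220;-0.6 0.3 2 0 0 0 220;-0.6 0.3 3 0 0 0 220;-0.6 0.3 3 0 0 0 220' 110
```

```text
time: 23.62
tool_pos: [0.537, 0.2602, 0.0287]
tcp_rot: [-3.091, -0.559, 0.002]
wrist_force: [-0.4, 0.4, -0.4]
width: 0.369
```

```bash
python3 -m crank '0 0 1 0 0 0 220;0 0 2 0 0 0 220;0 0 3 0 0 0 220;0 0 3 0 0 0 220' 110
```

```text
time: 24.12
tool_pos: [0.5374, 0.2602, 0.0284]
tcp_rot: [3.091, 0.559, -0.001]
wrist_force: [-5.4, -1.7, 13.4]
width: 0.371
```

```bash
python3 -m crank '-0.5 0 1 0 0 0 220;-1 0 1.5 0 0 0 220;-1 0 1.5 0 0 0 220;-1 0 1.5 0 0 0 220;-1 0 1.5 0 0 0 220;-1 0 1.5 0 0 0 220;-1 0 1.5 0 0 0 220;-1 0 1.5 0 0 0 220' 110;  python3 - <<'E'
from m import *
go(.538,.2604,.0281,.358)
c=cam('scene');d=cam('top')
s=read_state(); print(s['tool_pos'],s['tcp_rot'],s['wrist_force'],s['width'])
im=np.asarray(c['pixels'])[...,::-1].copy();im2=np.asarray(d['pixels'])[...,::-1]
x0,y0=375,215
f=lambda im,x0,y0:cv2.resize(im[y0:y0+75,x0:x0+65],None,fx=6,fy=6,interpolation=cv2.INTER_NEAREST)
cv2.imwrite('pics/a24.png',np.clip(1.8*np.hstack([f(im,378,215),f(im2,185,175)]).astype(float),0,255).astype('uint8'))
save(c,'a24full.png')
E
```

```text
time: 25.12
tool_pos: [0.5374, 0.2603, 0.0283]
tcp_rot: [-3.091, -0.559, -0.002]
wrist_force: [-5.3, -2.8, 18.0]
width: 0.372
t 25.12 pos [0.5374 0.2603 0.0283] yaw 0.358 w 0.372 F [-5.3 -2.8 18. ]
shift [0.6 0.1 0.2] rot [-0.0002 -0.0012 -0.0001]
[0.53741502 0.2602672  0.02827286] [-3.09107715e+00 -5.59102256e-01 -1.82710370e-03] [-6.73555738 -2.41992738 18.53028183] 0.3762688575195426
```

View pics/a24.png

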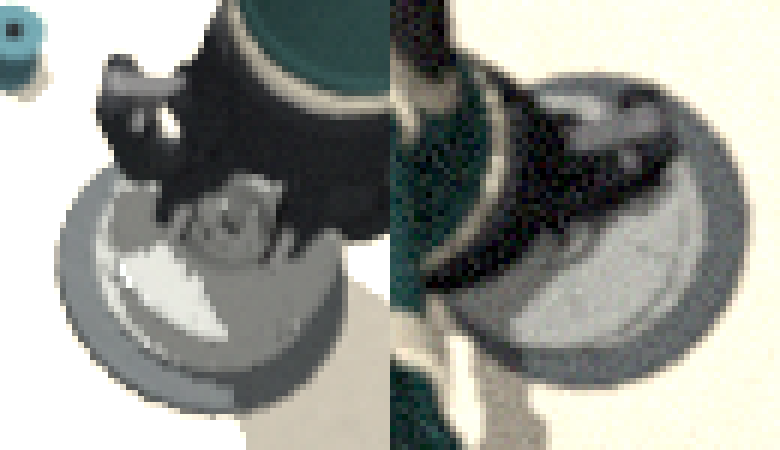

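View pics/a24full.png

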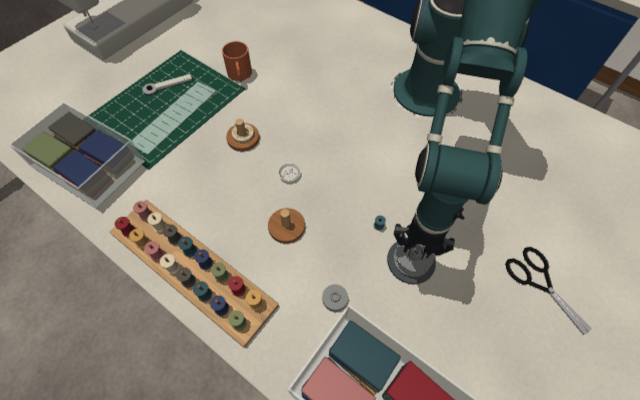

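```bash
python3 -m crank '0 0 -1.5 0 0 0 220;0 0 -3 0 0 0 220;0 0 -3 0 0 0 220;0 0 -3 0 0 0 220' 110
```

```text
time: 25.72
tool_pos: [0.537, 0.26, 0.0284]
tcp_rot: [-3.091, -0.559, -0.001]
wrist_force: [-1.2, -0.7, 5.1]
width: 0.371
```

```bash
python3 -m crank '-0.5 0 0.5 0 0 0 220;-1 0.2 1.5 0 0 0 220;-1.5 0.3 2.5 0 0 0 220;-1.5 0.3 2.5 0 0 0 220;-1.5 0.3 2.5 0 0 0 220;-1.5 0.3 2.5 0 0 0 220' 110
```

```text
time: 26.48
tool_pos: [0.5371, 0.2601, 0.0283]
tcp_rot: [-3.09, -0.559, -0.005]
wrist_force: [-3.3, 0.6, 14.7]
width: 0.369
```

```bash
python3 -m crank '0 0 0.5 0 0 0 220;0 0 0.5 0 0 0 220;0 0 0.5 0 0 0 220;0 0 0.5 0 0 0 220;0 0 0.5 0 0 0 220;0 0 0.5 0 0 0 220;0 0 0.5 0 0 0 220;0 0 0.5 0 0 0 220' 110
python3 - <<'E'
from m import *
c=cam('scene'); s=read_state(); print(s['tool_pos'],s['wrist_force'],s['width'])
h,sa,v=cv2.split(hsv(c)); b=blob((sa>90).astype('uint8')*255,(242,133,28)); print('narrow stand',b.mean(0))
im=np.asarray(c['pixels'])[...,::-1].copy()
cv2.imwrite('pics/a25.png',np.clip(1.7*cv2.resize(im[222:272,390:440],None,fx=11,fy=11,interpolation=cv2.INTER_CUBIC).astype(float),0,255).astype('uint8'))
E
```

```text
time: 27.48
tool_pos: [0.5371, 0.2601, 0.0282]
tcp_rot: [-3.09, -0.559, -0.005]
wrist_force: [-4.1, -0.4, 17.4]
width: 0.371
[0.53714535 0.26009063 0.02825783] [-4.80169604  0.02385178 16.93034761] 0.3721030675341857
narrow stand [241.94303797 135.26582278]
```

View pics/a25.png

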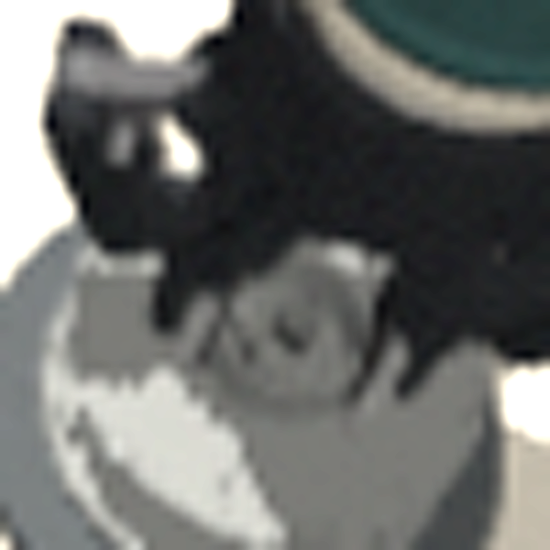

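```bash
python3 -c "
from h import *
print(job.finish_job()); s=read_state(); print(s['time'],s['tool_pos'],s['wrist_force'],s['width'])"
```

```text
the job is handed in; nothing more can be done
None
the job is handed in; nothing more can be done
```

I took the wide roll off its post and lowered it over the hub onto the reel's lower flange. Then I put the loose flange on top, collar up, and pressed it until it snapped. I handed the job in at about 27.5 s, still gripping and pressing.

**Last checks that agreed:**
- **Snap:** the push rose to at least 10 N, then fell to almost nothing about 5 mm lower. After that the flange met a hard stop, moving only about 0.1 mm as the force went from 13 to 18 N.
- **Seating:** by the arm's own height reading the flange's underside was about 0.2 mm above the shoulder. The tool was level.
- **Press:** the wrist force held steady at about 17 N down.
- **Roll and narrow roll:** the pictures showed the wide roll lying round the hub before the flange went on, and the narrow roll and its stand looking as they did at the start.

**Checks that failed or disagreed:**
- **Finger height:** the fingertips stood roughly 20 mm higher than the reported tool position implied. My first grip on the flange therefore closed above the collar. I lowered the arm until the pads were around the collar and gripped again. The wide roll was probably held only near its top edge, but it did not slip.
- **Cameras:** the two views differed by about 2 mm in x, so I compared objects within the same view.
- **Side force:** about 4–5 N sideways remained while pressing.
- **Catches:** I could not read the catch angles. That they sprang out is inferred from the force drop and the hard stop.

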